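# Snap in a polishing bob and tug-test it

### The arm

A 7-joint arm with a two-finger parallel gripper is mounted at the origin on the work surface. World frame = base frame: x ahead of the robot, y to its left, z up, the work surface at z = 0. Lengths are in m, angles in rad, forces in N, time in s.
With the tool pointing down it reaches from about 0.4 to 0.85 m from the base axis. Payload 10.4 kg.
Tool frame: the origin (TCP) lies at the very end of the fingers, on their centre line; the grasp point (between the pads) lies r.tcp_to_grasp behind it (r.tcp_to_grasp is the distance from the TCP to the grasp point, in m); z points along the fingers, y is the line along which they close (so a half turn about z gives the same grasp; the last joint's range is limited). The gripper opens to 87 mm and grips with 3 to 60 N. Pads are 19 mm wide; open, the fingers measure 117 mm over their backs; the gripper's body (75 mm by 190 mm) begins 51 mm behind the grasp point.
Start: joints at [1.28, 0.332, -0.065, 1.46, 0.022, 1.35, -0.088], TCP at [0.165, -0.603, 0.191] pointing down, gripper open.
Joint ranges: [-2.6, 2.6], [-0.5, 2.12], [-1.47, 1.34], [0.16, 2.42], [-1.27, 4.41], [0.06, 2.06], [-2.6, 2.6]. Speed limits (rad/s): [2.22, 2.22, 2.79, 2.79, 3.14, 3.14, 3.14].

### API

Orientations are given as a unit quaternion [x, y, z, w].
In Python, from bench import monitor, cams, ticket, r gives the robot as it stands.
- The arm moves only by the shell command python3 -m crank 'ROWS' [OPENING] [FORCE]. ROWS is a JSON object whose one key "steps" holds a list of rows, each a list of 2 entries, a list of its own where there are three numbers: the shift along the world's x, y, z in units of 25 mm (1.0 is 25 mm), then the turn, a rotation vector about the world's x, y, z in units of 5 degrees (1.0 is 5 degrees). In form: {"steps": [[[x, y, z], [ax, ay, az]], ...]}. A call has 1 to 10 rows; each row shifts and turns the commanded pose from where the row before left it; what a row does not reach is not made up. A row lasts 1/12 s, in which the tool goes at most 41.7 mm and 7.16 degrees, less where a joint would pass 70% of its speed; a pose out of reach is approached as far as the arm can. A call is refused whole if a number of a shift passes 1 or a number of a turn 1, either way. A call with a gripper value outside its range is refused whole. OPENING is the finger opening in mm, from 0 to 87, set as the call begins (- or left out, the last holds). The fingers move at their own pace and stop on an object; FORCE is the grip in N (left out, the last holds). Time passes only in rows, so rows that do not move let the fingers close. It gives the time, the measured TCP pose, the force, the opening and the grip force at its end, in the units of the state.
- monitor.read_state(): the state, without advancing time (a new reading comes with each control period).
- cams.camera(name): name is "scene" or "top" or "wrist"; returns a dict with "pixels" (384x512x3 uint8, blue, green, red), "z_map" (384x512 float32, m along the optical axis (not along the pixel's ray), 0 where there is no reading), "vfov" (degrees; the focal length in pixels is half the picture's height over the tangent of half this angle, whatever the lens; pixels are square), "cx", "cy" (the principal point, pixels), "k1" (the pictures are not rectified: a ray, as slopes to the right and down, at radius r is drawn at 1 + k1 r^2 times it, then the intrinsics apply), "T" (4x4, takes a point from camera to world coordinates). Camera axes: x right, y up, looking along -z (the intrinsics and any distortion apply to the point x, -y, -z); pixel columns grow to the right and rows downward; lengths in m; the calibration is good to about 2 mm. A picture is of the moment at which its call begins.
- ticket.close_job(): hands the job in; it is judged then, once.
The state is a dict: "time": time; "joint_positions": joint angles; "joint_vel": joint speeds; "joint_torque": joint torques, N m; "ee_pos": TCP position; "eef_rot": TCP orientation; "ft_force": force on the tool from outside, world axes, zero at the start; "torque": the same for the moment, N m; "width": finger opening in m; "grip_force": force on a finger pad.
Only numpy, scipy, OpenCV 4.12 (cv2) and the standard library are available. Lean on these libraries where they do the work, as an engineer would, in place of code of your own. Each camera call takes 0.05 s, during which the arm holds its last target. There are 200 camera calls.

### The job

Take the yellow felt bob out of the wooden rack and press its stem straight down into the chuck of the blue bench polisher until both spring jaws snap shut behind it, never pressing harder than 35 N. Then, before letting go, prove that it is latched: draw it straight up with a slowly rising pull until the latch carries at least 8 N, keep that up for half a second without ever going above 20 N, and then ease off and let go. Leave the bob latched in the chuck and everything else on the bench where it is.

Things in the scene. Friction and masses are not known exactly. Their poses are not given: they have to be found in the camera images.
- bob_yellow: Yellow hard-felt polishing bob, about 120 g: upright rigid cylinder 40 mm in diameter, 36 mm tall (lowest 6 mm a black backing plate), gripped on its side. A steel snap stem 41 mm long hangs below it (see stem_end). Origin: centre of the flat underside of the backing plate, where the stem begins; z runs up the axis.
- stem_end (a point): Lower end of the yellow bob's stem, on its axis, 41 mm below the backing plate. The stem, measured down from the plate: 0 to 6 mm a collar 16 mm in diameter, 6 to 24 mm a 9 mm neck, 24 to 29 mm a 16 mm bulb with a flat upper shoulder, 29 to 41 mm a cone narrowing to 9 mm.
- bob_white: White bob of the same shape, standing in the rack; leave it there. Origin as for the yellow one.
- bob_blue: Blue bob of the same shape, standing in the rack; leave it there. Origin as for the yellow one.
- rack: Fixed dark wood block, 70 mm (its x) by 240 mm (its y) by 52 mm high, with three upright 20 mm through holes in a row along its y, 80 mm apart, the middle one at its centre. Each holds one bob, stem in the hole and backing plate resting on the block's top, in any order. Origin: centre of the underside.
- polisher: Fixed bench polisher: blue housing 150 mm (its x) by 110 mm (its y) by 45 mm high, and on its middle an upright steel chuck sleeve 34 mm in diameter and 50 mm tall (top at 95 mm), open at the top. Origin: centre of the underside of the housing.
- chuck_rim (a point): Centre of the chuck's open mouth, at the height of its rim (95 mm above the table); z up. The bore is 18 mm in diameter and upright. The bob is fully home when its underside meets the rim; once latched it can rise freely by 2 to 8 mm (different each time, and only to be felt) before its shoulder meets the jaws.
- latch: The latch inside the chuck, which carries the two spring jaws; the pull that the bob puts on it is the proof load. Origin on the chuck's axis 22 mm below the rim; the jaws' flat underside lies 0 to 6 mm above it (unknown, fixed within a run). Drawn upwards it gives about 1 mm per 12 N, begins to move at 2 to 3 N, and does not let go.
- jaw_a (a joint): Travel (m) of the spring jaw on the polisher's +x side; brass, with a small tab outside the sleeve; it lies somewhere between 10 and 22 mm below the rim. 0 = shut (its inner edge 5.5 mm off the axis); about 0.0025 = pushed outward by the bulb, limit 0.005. It springs back to 0 when the bulb has passed. Pushing the stem past both jaws takes about 3 to 9 N.
- jaw_b (a joint): The same for the jaw on the -x side.
- polish_a: Closed upright bottle, bystander, leave alone; origin at the centre of its foot. Black polish bottle, 64 mm in diameter, 190 mm tall.
- polish_b: Closed upright bottle, bystander, leave alone; origin at the centre of its foot. Black polish bottle, 64 mm in diameter, 190 mm tall.
- cleaner: Closed upright bottle, bystander, leave alone; origin at the centre of its foot. Clear bottle with a blue label, 56 mm in diameter, 170 mm tall.
- cup: Paper-white open cup, 72 mm in diameter, 80 mm tall, bystander, leave alone. Origin at the centre of its foot.
- compound_bar: Reddish-brown bar of polishing compound, 50 by 130 by 35 mm, bystander, leave alone. Origin at the centre of its underside.
- wrench: Steel wrench lying on the table, bystander, leave alone. Origin at its middle, on the table.
Not all that is in view belongs to the job. Of the things that look like the bob_yellow, the smallest one is meant.

How it is judged:
By the outcome, as a careful person would: the job done as asked, in the order asked, and still so for the second after the job is handed in, with the robot touching nothing.
It also fails if it takes over 69 s, if anything falls off the work surface, if the arm or the gripper's body presses on something with over 40 N, if the wrist force passes 120 N, or if a joint passes its speed limit or range.

## Working session

There is one attempt and no reset: what is moved stays moved. The work goes in short steps, Python scripts to look and compute and a shell command to move; the robot and the scene stay as the last step left them, time stands still between calls to the robot, and variables do not carry over. Pictures are saved under pics/ and viewed, at most 12 in all, crops included, and the job is handed in when it is done.

```bash
mkdir -p pics; ls
cat > h.py <<'E'
import numpy as np, cv2
from bench import monitor, cams, ticket, r
def K(c):
    h,w=c["pixels"].shape[:2]; f=h/2/np.tan(np.radians(c["vfov"])/2); return f
def unproj(c,u,v,depth=None,z=None):
    """pixel->world, by depth map or by intersecting plane z"""
    f=K(c); xd=np.array([(u-c["cx"])/f,(v-c["cy"])/f]); s=xd.copy()
    for _ in range(20): s=xd/(1+c["k1"]*(s@s))
    d=np.array([s[0],-s[1],-1.0]); T=np.array(c["T"])
    D=T[:3,:3]@d; o=T[:3,3]
    if z is not None: return o+D*(z-o[2])/D[2]
    if depth is None: depth=c["z_map"][int(round(v)),int(round(u))]
    return o+D*depth
def cloud(c):
    f=K(c); h,w=c["z_map"].shape; u,v=np.meshgrid(np.arange(w),np.arange(h))
    xd=np.stack([(u-c["cx"])/f,(v-c["cy"])/f],-1); s=xd.copy()
    for _ in range(20): s=xd/(1+c["k1"]*(s**2).sum(-1,keepdims=True))
    d=np.stack([s[...,0],-s[...,1],-np.ones((h,w))],-1)*c["z_map"][...,None]
    T=np.array(c["T"]); return d@T[:3,:3].T+T[:3,3]
def st():
    s=monitor.read_state()
    print({k:np.round(s[k],4).tolist() for k in ("time","ee_pos","eef_rot","ft_force","width","grip_force","joint_positions")})
E
python3 - <<'E'
from h import *
st(); print(r.tcp_to_grasp)
for n in ("scene","top"):
    c=cams.camera(n); cv2.imwrite(f"pics/{n}0.png",c["pixels"]); np.save(f"{n}0.npy",c,allow_pickle=True)
    print(n,c["vfov"],c["cx"],c["cy"],c["k1"],np.round(c["T"],3).tolist())
E
```

```text
pics
{'time': 0.0, 'ee_pos': [0.1653, -0.6023, 0.1901], 'eef_rot': [0.991, 0.1335, -0.0001, -0.0007], 'ft_force': [-0.081, -0.7203, 1.118], 'width': 0.0871, 'grip_force': 0.0, 'joint_positions': [1.2804, 0.3329, -0.0647, 1.4609, 0.0216, 1.3499, -0.0885]}
0.0187
scene 54.28242888647058 253.58884021012528 193.96517694809677 -0.12204985111458172 [[0.206, -0.573, 0.793, 1.437], [0.978, 0.114, -0.172, -0.187], [0.009, 0.812, 0.584, 0.74], [0.0, 0.0, 0.0, 1.0]]
top 48.29738299578444 252.8088848239227 184.74396651231362 0.013840402452630721 [[0.019, 0.995, -0.096, 0.383], [-1.0, 0.018, -0.013, -0.004], [-0.011, 0.096, 0.995, 1.668], [0.0, 0.0, 0.0, 1.0]]
```

View pics/top0.png

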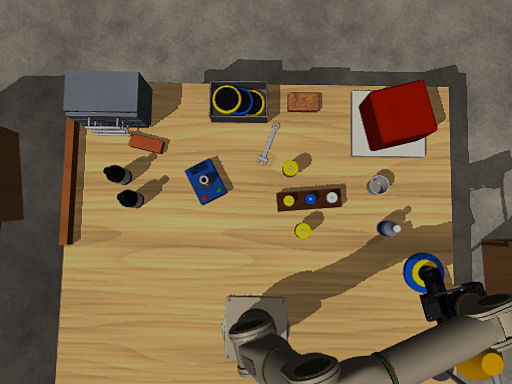

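View pics/scene0.png

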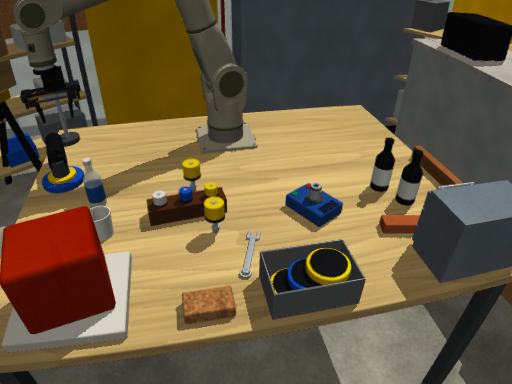

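The top view has several things that could pass for the bob:
- yellow bob in the rack at (289,201)
- loose yellow lookalike at (290,168)
- loose yellow lookalike at (303,231)
- yellow-and-blue discs in the box at (228,98)
- disc at (424,272)

The rack one fits the description, so I'll check its size in a crop and measure. The rack is at (310,200) and the chuck at (204,180).

Run:
```python
from h import *
c=np.load("top0.npy",allow_pickle=True).item(); P=cloud(c); px=c["pixels"].astype(int)
hsv=cv2.cvtColor(c["pixels"],cv2.COLOR_BGR2HSV)
def comp(mask,name):
    n,l,s,ce=cv2.connectedComponentsWithStats(mask.astype(np.uint8))
    for i in range(1,n):
        if s[i,4]<40: continue
        q=P[l==i]; zt=np.percentile(q[:,2],90); t=q[abs(q[:,2]-zt)<.006]
        print(name,ce[i].round(1),s[i].tolist(),"ztop",zt.round(3),"mid",((t.max(0)+t.min(0))/2).round(4),"mean",t.mean(0).round(4),"ext",np.ptp(t,axis=0).round(3))
R=np.zeros(hsv.shape[:2],bool); R[150:260,180:350]=1
comp(R&(hsv[...,0]>22)&(hsv[...,0]<38)&(hsv[...,1]>180),"yellow")
comp(R&(hsv[...,0]>100)&(hsv[...,0]<130)&(hsv[...,1]>120),"blue")
comp(R&(P[...,2]>.04)&(P[...,2]<.065),"h40-65")
comp(R&(P[...,2]>.075),"h>75")
for n,(u0,u1,v0,v1) in dict(a=(270,350,150,245),b=(170,240,145,215)).items():
    im=c["pixels"][v0:v1,u0:u1]; globals()[n]=cv2.resize(im,(400,470 if n=='a' else 400),interpolation=cv2.INTER_CUBIC)
b=cv2.copyMakeBorder(b,0,70,0,0,cv2.BORDER_CONSTANT)
cv2.imwrite("pics/crop0.png",np.hstack([a,b]))
```

```text
yellow [290.3 168.1] [283, 160, 16, 17, 187] ztop 0.115 mid [ 0.5982 -0.1179  0.114 ] mean [ 0.5988 -0.1186  0.1123] ext [0.054 0.051 0.011]
yellow [288.3 200.5] [283, 195, 12, 12, 98] ztop 0.092 mid [ 0.4811 -0.1154  0.0901] mean [ 0.4812 -0.1151  0.0894] ext [0.037 0.033 0.009]
yellow [302.7 230.4] [295, 223, 16, 16, 182] ztop 0.115 mid [ 0.3722 -0.1655  0.1141] mean [ 0.3709 -0.1662  0.1122] ext [0.051 0.054 0.011]
blue [205.6 181. ] [185, 159, 42, 46, 864] ztop 0.05 mid [0.5511 0.2003 0.0497] mean [0.5523 0.2004 0.0472] ext [0.169 0.154 0.012]
blue [309.9 198.8] [304, 194, 12, 11, 97] ztop 0.091 mid [ 0.488  -0.1944  0.0912] mean [ 0.4876 -0.1929  0.0889] ext [0.034 0.037 0.012]
h40-65 [205.2 180.9] [185, 158, 41, 46, 919] ztop 0.051 mid [0.551  0.2005 0.0504] mean [0.5491 0.2004 0.0481] ext [0.169 0.155 0.012]
h40-65 [308.2 199.2] [277, 188, 65, 23, 900] ztop 0.057 mid [ 0.4885 -0.1947  0.057 ] mean [ 0.4877 -0.1937  0.0544] ext [0.087 0.241 0.012]
h>75 [289.7 167.8] [282, 160, 16, 17, 204] ztop 0.115 mid [ 0.5991 -0.1179  0.1145] mean [ 0.5996 -0.1184  0.1127] ext [0.056 0.051 0.011]
h>75 [203.6 179.6] [199, 175, 10, 11, 82] ztop 0.099 mid [0.5528 0.2016 0.0965] mean [0.5538 0.2006 0.0966] ext [0.03  0.03  0.007]
h>75 [309.6 198.4] [305, 193, 11, 11, 90] ztop 0.092 mid [ 0.488  -0.1944  0.0917] mean [ 0.4884 -0.1933  0.0897] ext [0.034 0.037 0.01 ]
h>75 [331.1 196.9] [326, 192, 11, 11, 96] ztop 0.092 mid [ 0.4948 -0.2716  0.0908] mean [ 0.4959 -0.2723  0.0897] ext [0.037 0.037 0.009]
h>75 [288.  200.1] [283, 195, 11, 11, 93] ztop 0.093 mid [ 0.4811 -0.1153  0.0915] mean [ 0.4814 -0.1152  0.0903] ext [0.037 0.033 0.009]
h>75 [302.3 230. ] [294, 223, 17, 15, 203] ztop 0.115 mid [ 0.3722 -0.1653  0.1141] mean [ 0.3714 -0.166   0.1121] ext [0.051 0.055 0.011]
```

View pics/crop0.png

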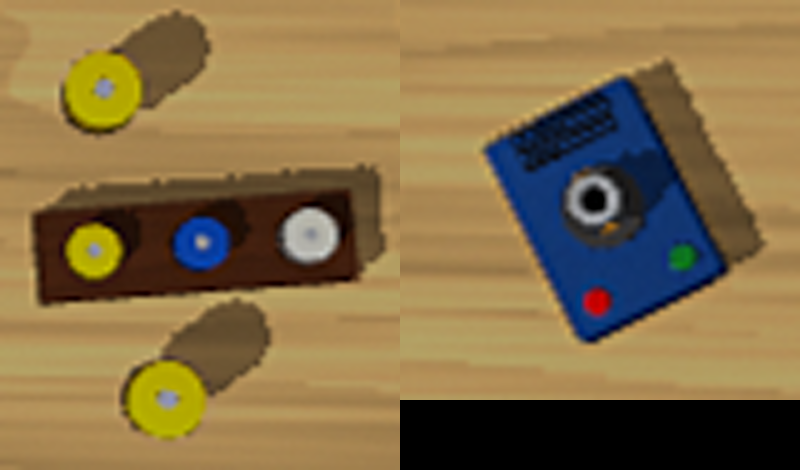

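Yellow bob in the rack is at (0.481, -0.115) with its top at about 88 mm and a diameter of about 37–40 mm. The loose yellow ones are about 54 mm across and 115 mm high, so they are ruled out. The chuck axis is at about (0.553, 0.201), with the rim at 95 mm. I'll raise the arm, then sweep over.

```bash
python3 -m crank '{"steps":[[[0,0,1],[0,0,0]],[[0,0,1],[0,0,0]],[[0,0,1],[0,0,0]],[[0,0,0.5],[0,0,0]],[[0.6,0.9,0],[0,0,0.7]],[[0.6,0.9,0],[0,0,0.7]],[[0.6,0.9,0],[0,0,0.7]],[[0.6,0.9,0],[0,0,0.7]],[[0.6,0.9,0],[0,0,0.7]],[[0.6,0.9,0],[0,0,0.7]]]}' 80 30
python3 -m crank '{"steps":[[[0.6,0.9,0],[0,0,0.8]],[[0.6,0.9,0],[0,0,0.8]],[[0.6,0.9,0],[0,0,0.8]],[[0.6,0.9,0],[0,0,0.8]],[[0.6,0.9,0],[0,0,0.8]],[[0.6,0.9,0],[0,0,0.8]],[[0.6,0.9,0],[0,0,0.8]],[[0.6,0.9,0],[0,0,0.8]],[[0.6,0.9,0],[0,0,0.8]],[[0.6,0.9,0],[0,0,0.8]]]}'
python3 -c "
from h import *
st()"
```

```text
time: 0.93
ee_pos: [0.2559, -0.4664, 0.2781]
eef_rot: [0.95, 0.313, -0.0, -0.0]
ft_force: [1.1, -0.2, -0.3]
width: 0.0798
grip_force: 0.0
time: 1.77
ee_pos: [0.406, -0.241, 0.2784]
eef_rot: [0.785, 0.62, -0.0, -0.0]
ft_force: [-0.1, 0.1, -0.4]
width: 0.0798
grip_force: 0.0
{'time': 1.7667, 'ee_pos': [0.406, -0.241, 0.2784], 'eef_rot': [0.7847, 0.6199, -0.0001, -0.0], 'ft_force': [-0.0968, 0.1257, -0.3977], 'width': 0.0798, 'grip_force': 0.0, 'joint_positions': [0.9118, -0.0193, -0.4608, 1.6802, -0.0085, 1.4788, 0.2182]}
```

```bash
python3 -m crank '{"steps":[[[0.5,0.84,0],[0,0,0.5]],[[0.5,0.84,0],[0,0,0.5]],[[0.5,0.84,0],[0,0,0.5]],[[0.5,0.84,0],[0,0,0.5]],[[0.5,0.84,0],[0,0,0.5]],[[0.5,0.84,0],[0,0,0.5]],[[0,0,-0.8],[0,0,0]],[[0,0,-0.8],[0,0,0]],[[0,0,0],[0,0,0]],[[0,0,0],[0,0,0]]]}'
python3 - <<'E'
from h import *
st(); c=cams.camera("wrist"); cv2.imwrite("pics/w1.png",c["pixels"]); np.save("w1.npy",c,allow_pickle=True); print(np.round(c["T"],3).tolist(),c["vfov"])
P=cloud(c); hsv=cv2.cvtColor(c["pixels"],cv2.COLOR_BGR2HSV)
m=((hsv[...,0]>22)&(hsv[...,0]<38)&(hsv[...,1]>150)).astype(np.uint8)
n,l,s,ce=cv2.connectedComponentsWithStats(m)
for i in range(1,n):
    if s[i,4]<300: continue
    q=P[l==i]; zt=np.percentile(q[:,2],90); t=q[abs(q[:,2]-zt)<.004]
    (x,y),rad=cv2.minEnclosingCircle(t[:,:2].astype(np.float32))
    print(ce[i].round(),s[i],zt.round(4),"circ",x,y,rad)
E
```

```text
time: 2.6
ee_pos: [0.4797, -0.1165, 0.2381]
eef_rot: [0.699, 0.716, -0.0, -0.001]
ft_force: [-0.7, 0.2, 1.7]
width: 0.08
grip_force: 0.0
{'time': 2.6, 'ee_pos': [0.4797, -0.1165, 0.2381], 'eef_rot': [0.6985, 0.7156, -0.0004, -0.0009], 'ft_force': [-0.7226, 0.2395, 1.6796], 'width': 0.08, 'grip_force': 0.0, 'joint_positions': [0.7476, 0.0583, -0.6194, 1.695, 0.034, 1.401, 0.1472]}
[[1.0, -0.023, -0.005, 0.478], [0.023, 0.957, 0.29, -0.038], [-0.001, -0.29, 0.957, 0.432], [0.0, 0.0, 0.0, 1.0]] 68.776296925994
[253. 171.] [238 155  32  34 786] 0.0891 circ 0.47953689098358154 -0.11560581624507904 0.01987074874341488
[350. 180.] [ 323  155   54   51 1839] 0.112 circ 0.5970242619514465 -0.11993958055973053 0.028858790174126625
[165. 211.] [ 141  186   50   52 1621] 0.112 circ 0.370184987783432 -0.16644389927387238 0.02853204868733883
```

View pics/w1.png

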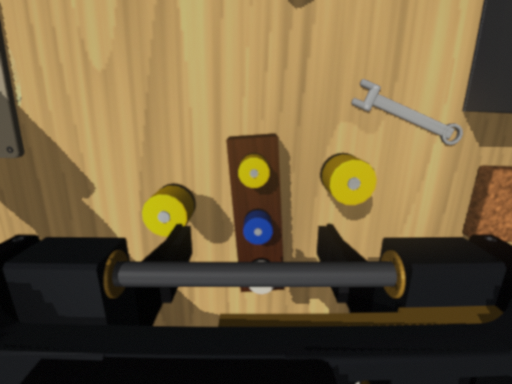

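Wrist view: the wanted bob is at (253,171), with a radius of 19.9 mm. The two lookalikes at (350,180) and (165,211) have radii of about 28 mm. Descending.

```bash
python3 -m crank '{"steps":[[[0,0.04,-0.8],[0,0,0]],[[0,0,-0.8],[0,0,0]],[[0,0,-0.8],[0,0,0]],[[0,0,-0.8],[0,0,0]],[[0,0,-0.8],[0,0,0]],[[0,0,-0.8],[0,0,0]],[[0,0,-0.8],[0,0,0]],[[0,0,-0.8],[0,0,0]],[[0,0,-0.7],[0,0,0]],[[0,0,0],[0,0,0]]]}'
python3 -m crank '{"steps":[[[0,0,0],[0,0,0]],[[0,0,0],[0,0,0]],[[0,0,0],[0,0,0]]]}'
```

```text
time: 3.48
ee_pos: [0.4792, -0.1159, 0.0592]
eef_rot: [0.699, 0.715, -0.001, -0.001]
ft_force: [-0.7, 0.2, 0.0]
width: 0.0799
grip_force: 0.0
time: 3.73
ee_pos: [0.4816, -0.1161, 0.0627]
eef_rot: [0.699, 0.715, 0.001, 0.001]
ft_force: [-0.4, -0.1, 0.5]
width: 0.08
grip_force: 0.0
```

```bash
python3 -m crank '{"steps":[[[0,0,0],[0,0,0]],[[0,0,0],[0,0,0]],[[0,0,0],[0,0,0]],[[0,0,0],[0,0,0]],[[0,0,0],[0,0,0]],[[0,0,0],[0,0,0]],[[0,0,0],[0,0,0]],[[0,0,0],[0,0,0]]]}' 30 45
for i in 1 2 3; do python3 -m crank '{"steps":[[[0,0,0],[0,0,0]],[[0,0,0],[0,0,0]]]}'; done
```

```text
time: 4.4
ee_pos: [0.4803, -0.1157, 0.0609]
eef_rot: [0.699, 0.715, 0.0, -0.0]
ft_force: [0.1, 1.1, -0.1]
width: 0.035
grip_force: 0.0
time: 4.57
ee_pos: [0.4804, -0.1157, 0.061]
eef_rot: [0.699, 0.715, 0.0, -0.0]
ft_force: [0.0, -0.4, -0.3]
width: 0.0311
grip_force: 0.0
time: 4.73
ee_pos: [0.4804, -0.1157, 0.061]
eef_rot: [0.699, 0.715, 0.0, 0.0]
ft_force: [0.3, -1.3, 0.3]
width: 0.0301
grip_force: 0.0
time: 4.9
ee_pos: [0.4804, -0.1158, 0.061]
eef_rot: [0.699, 0.715, 0.0, 0.0]
ft_force: [0.5, 0.1, -0.2]
width: 0.0299
grip_force: 0.0
```

The fingers closed to 30 mm with no grip force, so they missed the bob. Looking.

Run:
```python
from h import *
c=cams.camera("wrist"); d=cams.camera("scene")
np.save("w2.npy",c,allow_pickle=True)
a=c["pixels"]; b=cv2.resize(d["pixels"][120:260,110:290],(512,398))[:384]
cv2.imwrite("pics/w2.png",cv2.resize(np.hstack([a,b]),(800,300)))
t=cams.camera("top");P=cloud(t); print(P[195:206,283:294,2].round(3))
```

```text
[[0.508 0.505 0.505 0.505 0.509 0.505 0.503 0.505 0.506 0.505 0.504]
 [0.509 0.505 0.508 0.506 0.503 0.512 0.499 0.507 0.504 0.507 0.505]
 [0.508 0.508 0.511 0.514 0.509 0.51  0.503 0.505 0.503 0.507 0.511]
 [0.512 0.512 0.514 0.508 0.514 0.511 0.505 0.505 0.512 0.506 0.506]
 [0.514 0.511 0.512 0.511 0.512 0.512 0.505 0.506 0.505 0.511 0.509]
 [0.51  0.512 1.668 0.511 0.513 0.514 0.501 0.51  0.512 1.668 0.51 ]
 [0.513 0.514 0.513 0.512 0.511 0.517 0.51  0.51  0.514 0.511 0.516]
 [0.513 0.512 0.513 0.514 0.512 0.508 0.507 0.511 0.511 0.517 0.516]
 [0.514 0.512 0.516 0.515 0.513 0.514 0.511 0.513 0.513 0.511 1.668]
 [0.514 0.515 0.515 0.513 0.509 0.515 0.511 0.511 0.512 0.516 0.52 ]
 [0.516 0.513 0.515 0.511 0.513 0.515 0.517 0.518 0.516 0.517 0.521]]
```

View pics/w2.png

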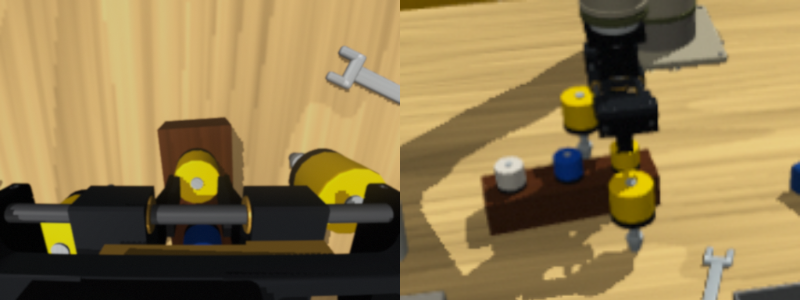

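Run:
```python
from h import *
c=np.load("w2.npy",allow_pickle=True).item(); P=cloud(c)
cr=c["pixels"][140:340,170:340]
cv2.imwrite("pics/w2c.png",cv2.resize(cr,(510,600),interpolation=cv2.INTER_CUBIC))
for v in range(215,320,8): print(v,[tuple(P[v,u].round(3)) for u in range(200,305,13)])
```

```text
215 [(np.float64(0.429), np.float64(-0.137), np.float64(0.001)), (np.float64(0.449), np.float64(-0.117), np.float64(0.053)), (np.float64(0.479), np.float64(-0.037), np.float64(0.255)), (np.float64(0.471), np.float64(-0.102), np.float64(0.09)), (np.float64(0.479), np.float64(-0.103), np.float64(0.088)), (np.float64(0.487), np.float64(-0.102), np.float64(0.089)), (np.float64(0.497), np.float64(-0.106), np.float64(0.078)), (np.float64(0.509), np.float64(-0.116), np.float64(0.051)), (np.float64(0.529), np.float64(-0.135), np.float64(0.002))]
223 [(np.float64(0.428), np.float64(-0.146), np.float64(0.001)), (np.float64(0.449), np.float64(-0.124), np.float64(0.053)), (np.float64(0.462), np.float64(-0.109), np.float64(0.087)), (np.float64(0.471), np.float64(-0.108), np.float64(0.088)), (np.float64(0.479), np.float64(-0.108), np.float64(0.089)), (np.float64(0.487), np.float64(-0.108), np.float64(0.089)), (np.float64(0.496), np.float64(-0.108), np.float64(0.087)), (np.float64(0.51), np.float64(-0.122), np.float64(0.053)), (np.float64(0.531), np.float64(-0.144), np.float64(-0.001))]
231 [(np.fl
[... 5768 characters left out ...]
0.5), np.float64(-0.181), np.float64(0.082)), (np.float64(0.515), np.float64(-0.205), np.float64(0.053)), (np.float64(0.5), np.float64(-0.113), np.float64(0.164))]
319 [(np.float64(0.465), np.float64(-0.094), np.float64(0.19)), (np.float64(0.468), np.float64(-0.094), np.float64(0.19)), (np.float64(0.472), np.float64(-0.094), np.float64(0.19)), (np.float64(0.476), np.float64(-0.094), np.float64(0.19)), (np.float64(0.48), np.float64(-0.093), np.float64(0.191)), (np.float64(0.483), np.float64(-0.094), np.float64(0.19)), (np.float64(0.487), np.float64(-0.094), np.float64(0.19)), (np.float64(0.491), np.float64(-0.094), np.float64(0.19)), (np.float64(0.494), np.float64(-0.093), np.float64(0.191))]
```

View pics/w2c.png

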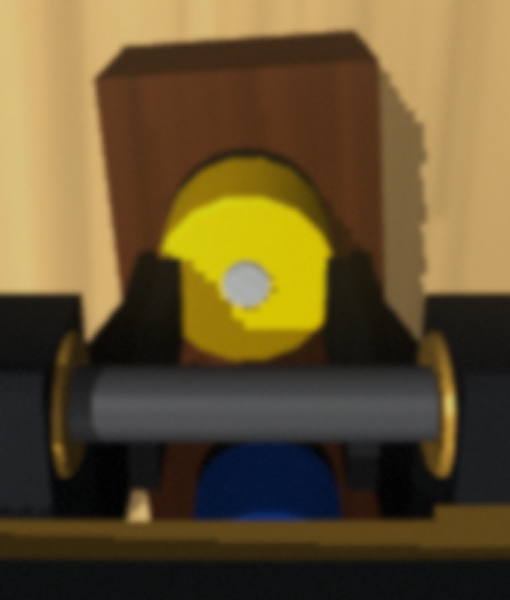

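Run:
```python
from h import *
for f in ("w1","w2"):
    c=np.load(f+".npy",allow_pickle=True).item(); P=cloud(c); T=np.array(c["T"])
    d=c["z_map"]; g=c["pixels"].max(-1)
    Q=(P-T[:3,3])  # relative to camera
    m=(d>.05)&(d<.19)&(g<60)
    for u in ([175,180,185,190,318,323,328,333] if f=="w1" else [216,221,226,230,290,295,300]):
        v=np.where(m[:,u])[0]
        v=v[v<300]
        if len(v): k=v[0]; print(f,u,k,Q[k+1,u].round(4),P[k+1,u].round(4), d[k-2:k+3,u].round(3))
```

```text
w1 175 227 [-0.0462 -0.07   -0.1549] [ 0.4323 -0.108   0.2771] [0.349 0.171 0.17  0.168 0.166]
w1 180 225 [-0.0439 -0.0699 -0.1578] [ 0.4346 -0.1079  0.2742] [0.347 0.174 0.174 0.171 0.17 ]
w1 185 227 [-0.0412 -0.0718 -0.1592] [ 0.4372 -0.1098  0.2728] [0.347 0.175 0.175 0.173 0.171]
w1 190 238 [-0.0383 -0.0788 -0.1584] [ 0.4402 -0.1168  0.2736] [0.174 0.174 0.175 0.174 0.174]
w1 318 240 [ 0.0416 -0.0785 -0.1589] [ 0.5201 -0.1166  0.273 ] [0.174 0.173 0.175 0.175 0.175]
w1 323 227 [ 0.0439 -0.0696 -0.1588] [ 0.5224 -0.1076  0.2732] [0.467 0.175 0.173 0.172 0.171]
w1 328 225 [ 0.047  -0.0683 -0.1592] [ 0.5254 -0.1064  0.2728] [0.466 0.174 0.174 0.172 0.17 ]
w1 333 227 [ 0.0488 -0.0677 -0.1548] [ 0.5273 -0.1057  0.2772] [0.467 0.171 0.169 0.168 0.167]
w2 216 225 [-0.0216 -0.0694 -0.1579] [ 0.4572 -0.1066  0.097 ] [0.22  0.219 0.173 0.171 0.171]
w2 221 224 [-0.0186 -0.0688 -0.1581] [ 0.4602 -0.106   0.0967] [0.219 0.22  0.175 0.171 0.172]
w2 226 227 [-0.0155 -0.0707 -0.1579] [ 0.4633 -0.1078  0.0969] [0.181 0.176 0.174 0.172 0.171]
w2 230 251 [-0.0127 -0.0845 -0.1534] [ 0.4661 -0.1217  0.1015] [0.172 0.173 0.173 0.171 0.172]
w2 290 224 [ 0.0237 -0.0683 -0.1591] [ 0.5025 -0.1055  0.0957] [0.22  0.22  0.174 0.172 0.172]
w2 295 234 [ 0.025  -0.0689 -0.1462] [ 0.5039 -0.1061  0.1086] [0.219 0.221 0.161 0.16  0.158]
w2 300 243 [ 0.0261 -0.0688 -0.1349] [ 0.5049 -0.1059  0.12  ] [0.28  0.281 0.15  0.149 0.147]
```

The wrist depth puts the fingertips about 35 mm higher than the reported TCP z: tip at 0.096 against 0.061 here, and 0.273 against 0.238 in the earlier picture. x and y agree. So the fingers closed above the bob, at about crop (160,250) and (345,250), and nothing was touched. I'll reopen and go down by that offset, watching the force.

```bash
python3 -m crank '{"steps":[[[0,0,0],[0,0,0]],[[0,0,0],[0,0,0]],[[0,0,0],[0,0,0]],[[0,0,0],[0,0,0]],[[0,0,0],[0,0,0]],[[0,0,0],[0,0,0]]]}' 80 45
python3 -m crank '{"steps":[[[0,0,-0.25],[0,0,0]],[[0,0,-0.25],[0,0,0]],[[0,0,-0.25],[0,0,0]],[[0,0,-0.25],[0,0,0]],[[0,0,0],[0,0,0]]]}'
```

```text
time: 5.55
ee_pos: [0.4804, -0.1157, 0.061]
eef_rot: [0.699, 0.715, 0.0, 0.0]
ft_force: [0.1, 0.9, 0.2]
width: 0.0623
grip_force: 0.0
time: 5.97
ee_pos: [0.4793, -0.1155, 0.0343]
eef_rot: [0.699, 0.715, -0.0, -0.001]
ft_force: [-0.5, -0.5, -0.2]
width: 0.0796
grip_force: 0.0
```

```bash
python3 -m crank '{"steps":[[[0,0,-0.2],[0,0,0]],[[0,0,-0.25],[0,0,0]],[[0,0,0],[0,0,0]],[[0,0,0],[0,0,0]]]}'
python3 -m crank '{"steps":[[[0,0,0],[0,0,0]],[[0,0,0],[0,0,0]],[[0,0,0],[0,0,0]],[[0,0,0],[0,0,0]],[[0,0,0],[0,0,0]],[[0,0,0],[0,0,0]],[[0,0,0],[0,0,0]],[[0,0,0],[0,0,0]],[[0,0,0],[0,0,0]],[[0,0,0],[0,0,0]]]}' 25 12
python3 - <<'E'
from h import *
st(); c=cams.camera("wrist"); cv2.imwrite("pics/w3.png",cv2.resize(c["pixels"][140:340,150:360],(525,500))); P=cloud(c); d=c["z_map"]; np.save("w3.npy",c,allow_pickle=True)
g=c["pixels"].max(-1); m=(d>.05)&(d<.19)&(g<60)
for u in (205,209,213,217,221,293,297,301,305,309):
    v=np.where(m[:,u])[0]; v=v[v<300]
    if len(v): print(u,v[0],P[v[0]+1,u].round(4))
E
```

```text
time: 6.3
ee_pos: [0.4802, -0.1156, 0.0244]
eef_rot: [0.699, 0.715, -0.0, -0.0]
ft_force: [-0.1, -0.3, 0.4]
width: 0.0798
grip_force: 0.0
time: 7.13
ee_pos: [0.4803, -0.1158, 0.0248]
eef_rot: [0.699, 0.715, -0.0, 0.0]
ft_force: [0.1, 0.4, 0.5]
width: 0.0395
grip_force: 12.0
{'time': 7.1333, 'ee_pos': [0.4803, -0.1158, 0.0248], 'eef_rot': [0.6988, 0.7154, -0.0, 0.0], 'ft_force': [0.148, 0.3797, 0.5083], 'width': 0.0395, 'grip_force': 11.9998, 'joint_positions': [0.6925, 0.2737, -0.6069, 1.9564, 0.1884, 0.967, 0.0188]}
205 232 [ 0.452  -0.1071  0.0701]
209 224 [ 0.4524 -0.1074  0.0578]
213 224 [ 0.4549 -0.1072  0.058 ]
217 225 [ 0.4573 -0.1082  0.0572]
221 226 [ 0.4599 -0.1084  0.0581]
293 225 [ 0.5055 -0.1092  0.0525]
297 223 [ 0.5071 -0.1056  0.0574]
301 225 [ 0.5106 -0.109   0.0527]
305 237 [ 0.5087 -0.1055  0.0772]
309 243 [ 0.5096 -0.1057  0.0841]
```

View pics/w3.png

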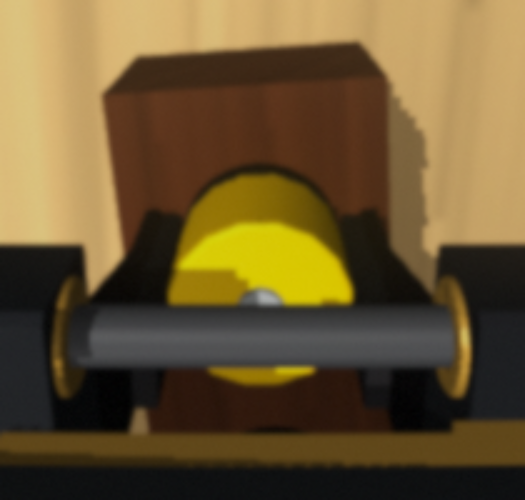

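Gripped: width 39.5 mm, with the fingers on both sides of the bob at crop (150,270) and (375,270). Firm up the grip and lift straight up.

```bash
python3 -m crank '{"steps":[[[0,0,0],[0,0,0]],[[0,0,0],[0,0,0]],[[0,0,0],[0,0,0]],[[0,0,0.2],[0,0,0]],[[0,0,0.3],[0,0,0]],[[0,0,0.4],[0,0,0]],[[0,0,0.5],[0,0,0]],[[0,0,0.5],[0,0,0]],[[0,0,0.6],[0,0,0]],[[0,0,0.6],[0,0,0]]]}' 25 50
python3 -m crank '{"steps":[[[0,0,0.6],[0,0,0]],[[0,0,0.6],[0,0,0]],[[0,0,0.6],[0,0,0]],[[0,0,0.6],[0,0,0]],[[0,0.3,0],[0,0,0]],[[0.1,0.6,0],[0,0,0]],[[0.2,0.8,0],[0,0,0]],[[0.2,0.8,0],[0,0,0]],[[0.2,0.8,0],[0,0,0]],[[0.2,0.8,0],[0,0,0]]]}'
python3 -m crank '{"steps":[[[0.2,0.8,0],[0,0,0]],[[0.2,0.8,0],[0,0,0]],[[0,0.5,0],[0,0,0]],[[0,0.2,0],[0,0,0]],[[0,0,0],[0,0,0]],[[0,0,0],[0,0,0]],[[0,0,0],[0,0,0]]]}'
```

```text
time: 8.02
ee_pos: [0.4806, -0.1156, 0.1039]
eef_rot: [0.699, 0.715, 0.0, 0.0]
ft_force: [0.3, -0.0, -0.7]
width: 0.0391
grip_force: 50.0
time: 8.85
ee_pos: [0.5027, -0.0116, 0.1622]
eef_rot: [0.699, 0.715, 0.0, 0.0]
ft_force: [0.3, 0.0, -1.2]
width: 0.0388
grip_force: 50.0
time: 9.43
ee_pos: [0.5128, 0.043, 0.1621]
eef_rot: [0.699, 0.715, -0.0, 0.0]
ft_force: [0.2, -0.4, -1.1]
width: 0.0388
grip_force: 50.0
```

```bash
python3 -m crank '{"steps":[[[0.5,0.7,0],[0,0,0]],[[0.5,0.7,0],[0,0,0]],[[0.4,0.6,0],[0,0,0]],[[0.2,0.3,0],[0,0,0]],[[0,0,0],[0,0,0]],[[0,0,0],[0,0,0]],[[0,0,0],[0,0,0]],[[0,0,0],[0,0,0]]]}'
python3 - <<'E'
from h import *
st(); c=cams.camera("wrist"); P=cloud(c); np.save("w4.npy",c,allow_pickle=True); d=cams.camera("scene"); np.save("s4.npy",d,allow_pickle=True)
b=cv2.resize(d["pixels"][110:250,200:387],(512,384),interpolation=cv2.INTER_CUBIC)
cv2.imwrite("pics/w4.png",cv2.resize(np.hstack([c["pixels"],b]),(800,300)))
T=np.array(c["T"]); print(T.round(4).tolist())
for nm,PP in (("wrist",P),("top",cloud(np.load("top0.npy",allow_pickle=True).item())),("scene",cloud(d))):
    m=(abs(PP[...,0]-.553)<.03)&(abs(PP[...,1]-.201)<.03)&(PP[...,2]>.088)&(PP[...,2]<.105)
    q=PP[m]; 
    if len(q)<5: print(nm,len(q)); continue
    # outer rim circle fit on convex hull
    h=cv2.convexHull(q[:,:2].astype(np.float32)).reshape(-1,2)
    (x,y),rad=cv2.minEnclosingCircle(h); print(nm,len(q),"z",np.median(q[:,2]).round(4),"enc",round(x,4),round(y,4),round(rad,4),"mean",q.mean(0).round(4))
E
```

```text
time: 10.1
ee_pos: [0.5527, 0.1003, 0.1622]
eef_rot: [0.699, 0.715, -0.0, 0.0]
ft_force: [-0.7, 1.4, -1.5]
width: 0.039
grip_force: 50.0
{'time': 10.1, 'ee_pos': [0.5527, 0.1003, 0.1622], 'eef_rot': [0.6993, 0.7148, -0.0003, 0.0003], 'ft_force': [-0.7311, 1.3887, -1.5002], 'width': 0.039, 'grip_force': 49.9996, 'joint_positions': [0.3871, 0.3011, -0.7712, 1.6394, 0.2177, 1.2898, -0.4005]}
[[0.9998, -0.02, -0.0064, 0.5512], [0.021, 0.9563, 0.2915, 0.179], [0.0003, -0.2916, 0.9565, 0.3561], [0.0, 0.0, 0.0, 1.0]]
wrist 1275 z 0.0943 enc 0.5503 0.1998 0.0179 mean [0.5503 0.1998 0.0928]
top 60 z 0.0936 enc 0.5514 0.2001 0.0171 mean [0.5522 0.2006 0.0938]
scene 70 z 0.0938 enc 0.5518 0.1996 0.0188 mean [0.554  0.1987 0.0933]
```

View pics/w4.png

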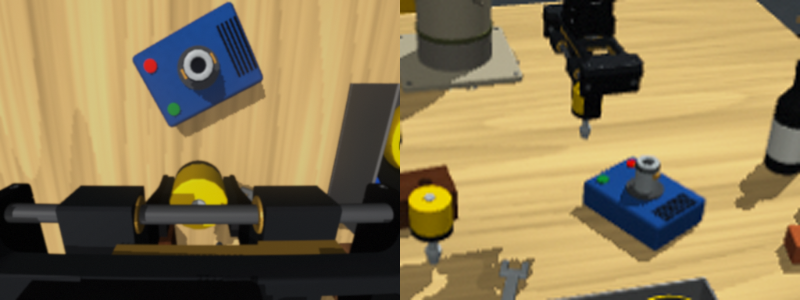

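Wrist half: chuck mouth at about full-image pixel (253,83), bob held upright at about (253,250). Scene half: the stem hangs straight at (585,128). I'll take the bob-to-chuck offset within the one wrist image.

Run:
```python
from h import *
from scipy.optimize import least_squares
c=np.load("w4.npy",allow_pickle=True).item(); P=cloud(c); px=c["pixels"]; g=cv2.cvtColor(px,cv2.COLOR_BGR2GRAY)
# bore: dark blob near (253,83)
for th in (50,70,90):
    n,l,s,ce=cv2.connectedComponentsWithStats((g<th).astype(np.uint8)[60:110,225:285])
    for i in range(1,n):
        if 20<s[i,4]<600 and s[i,0]>0 and s[i,1]>0: u,v=ce[i]+[225,60]; print("bore",th,s[i].tolist(),(u,v),unproj(c,u,v,z=.095).round(4))
hsv=cv2.cvtColor(px,cv2.COLOR_BGR2HSV)
s_=hsv[55:115,220:290]
m=((g>100)&(hsv[...,1]<60)).astype(np.uint8); m2=np.zeros_like(m); m2[60:112,225:285]=m[60:112,225:285]
n,l,s,ce=cv2.connectedComponentsWithStats(m2)
for i in range(1,n):
    if s[i,4]>40:
        cn=cv2.findContours((l==i).astype(np.uint8),cv2.RETR_EXTERNAL,cv2.CHAIN_APPROX_NONE)[0][0]
        e=cv2.fitEllipse(cn); print("ring",s[i].tolist(),e,unproj(c,*e[0],z=.095).round(4))
# bob top: yellow, from cloud, z near max
Y=(hsv[...,0]>20)&(hsv[...,0]<38)&(hsv[...,1]>140); Y[:190]=0;Y[:,:200]=0;Y[:,310:]=0
q=P[Y]; zt=np.percentile(q[:,2],75); print("bob ztop",zt.round(4),np.median(q[:,2]).round(4))
t=q[abs(q[:,2]-np.median(q[q[:,2]>.2][:,2]))<.004]; print(len(t),t.min(0),t.max(0))
h=cv2.convexHull(t[:,:2].astype(np.float32)).reshape(-1,2); f=h[h[:,1]>h[:,1].max()-.012]
r_=least_squares(lambda p:np.hypot(f[:,0]-p[0],f[:,1]-p[1])-.02,[.5527,.1]); print("bob centre",r_.x.round(4),abs(r_.fun).max().round(4))
```

```text
bore 50 [20, 14, 18, 19, 271] (np.float64(253.15867158671585), np.float64(82.85977859778598)) [0.5501 0.2001 0.095 ]
bore 50 [19, 29, 41, 21, 459] (np.float64(269.76906318082786), np.float64(102.20915032679738)) [0.5652 0.1842 0.095 ]
bore 70 [19, 13, 19, 20, 300] (np.float64(253.12333333333333), np.float64(82.78666666666666)) [0.5501 0.2002 0.095 ]
bore 90 [19, 13, 20, 21, 325] (np.float64(253.11384615384617), np.float64(82.84923076923077)) [0.5501 0.2001 0.095 ]
ring [234, 63, 39, 40, 882] ((253.08932495117188, 82.4776840209961), (37.488521575927734, 39.57054138183594), 3.6701388359069824) [0.55   0.2004 0.095 ]
bob ztop 0.2257 0.225
2191 [0.52468521 0.08160474 0.2211111 ] [0.58101095 0.12113327 0.22882081]
bob centre [0.5526 0.1019] 0.0096
```

```bash
python3 -m crank '{"steps":[[[0,0.5,0],[0,0,0]],[[-0.07,0.8,0],[0,0,0]],[[0,0.8,0],[0,0,0]],[[0,0.8,0],[0,0,0]],[[0,0.7,0],[0,0,0]],[[0,0.38,0],[0,0,0]],[[0,0,-0.5],[0,0,0]],[[0,0,-0.5],[0,0,0]],[[0,0,0],[0,0,0]],[[0,0,0],[0,0,0]]]}'
python3 -m crank '{"steps":[[[0,0,-0.4],[0,0,0]],[[0,0,-0.3],[0,0,0]],[[0,0,0],[0,0,0]],[[0,0,0],[0,0,0]],[[0,0,0],[0,0,0]],[[0,0,0],[0,0,0]]]}'
python3 - <<'E'
from h import *
c=np.load("w4.npy",allow_pickle=True).item(); P=cloud(c); px=c["pixels"]
hsv=cv2.cvtColor(px,cv2.COLOR_BGR2HSV)
Y=(hsv[...,0]>20)&(hsv[...,0]<38)&(hsv[...,1]>140); q=P[Y]; q=q[(abs(q[:,0]-.5527)<.022)&(q[:,2]>.222)&(q[:,2]<.229)&(q[:,1]>.1)]
print(len(q),q.min(0),q.max(0))
st(); d=cams.camera("scene"); np.save("s5.npy",d,allow_pickle=True)
P=cloud(d); dp=d["pixels"]
cv2.imwrite("pics/s5.png",cv2.resize(dp[130:230,270:360],(540,600),interpolation=cv2.INTER_CUBIC))
E
```

```text
time: 11.03
ee_pos: [0.5507, 0.1991, 0.1356]
eef_rot: [0.699, 0.715, -0.001, -0.0]
ft_force: [-1.0, 0.3, -1.5]
width: 0.039
grip_force: 50.0
time: 11.53
ee_pos: [0.5514, 0.2014, 0.1201]
eef_rot: [0.699, 0.715, 0.0, 0.0]
ft_force: [0.4, 0.5, -0.7]
width: 0.0388
grip_force: 50.0
1945 [0.53252314 0.10118527 0.22202949] [0.5730312  0.12113327 0.22725987]
{'time': 11.5333, 'ee_pos': [0.5514, 0.2014, 0.1201], 'eef_rot': [0.6987, 0.7154, 0.0003, 0.0001], 'ft_force': [0.4372, 0.4724, -0.6986], 'width': 0.0388, 'grip_force': 49.9995, 'joint_positions': [0.2028, 0.4053, -0.7877, 1.6246, 0.3004, 1.2369, -0.6202]}
```

View pics/s5.png

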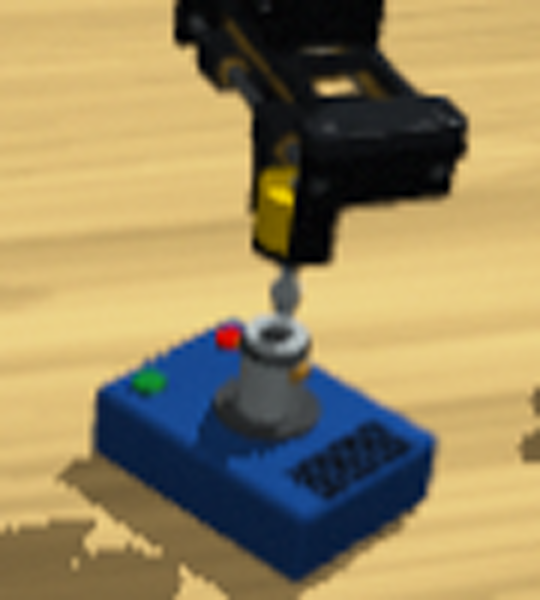

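Scene crop: stem tip at (285,315), just above the chuck mouth at (277,333). It looks slightly off towards +y. I'll measure the residual offset from this close pose.

```bash
cat > res.py <<'E'
from h import *
st(); c=cams.camera("wrist"); d=cams.camera("scene"); P=cloud(c); px=c["pixels"]; hsv=cv2.cvtColor(px,cv2.COLOR_BGR2HSV); ez=monitor.read_state()["ee_pos"]
# wrist: x-centre of bob side/top per y-front vs chuck sleeve/rim
Y=(hsv[...,0]>20)&(hsv[...,0]<38)&(hsv[...,1]>140); zt=ez[2]+.063
q=P[Y]; q=q[(abs(q[:,0]-.551)<.023)&(abs(q[:,2]-zt)<.004)&(q[:,1]>ez[1])]
print("bob x-mid",(np.percentile(q[:,0],[1,99])).mean().round(4),"y-front-20",(np.percentile(q[:,1],99.5)-.02).round(4),len(q))
m=(abs(P[...,0]-.551)<.03)&(abs(P[...,1]-.2)<.03)&(abs(P[...,2]-.095)<.003)
q=P[m]; print("rim",len(q),q.min(0).round(4),q.max(0).round(4),"xmid",np.percentile(q[:,0],[1,99]).mean().round(4),"yfront-17",(np.percentile(q[:,1],99.5)-.017).round(4))
# scene: row-wise stem and chuck
g=d["pixels"].astype(int); D=d["z_map"]
h2=cv2.cvtColor(d["pixels"],cv2.COLOR_BGR2HSV)
gray=(h2[...,1]<60)&(h2[...,2]>60)
for v in range(172,201):
    u=np.where(gray[v,295:335])[0]+295
    if len(u): print(v,u.min(),u.max(),u.mean().round(2),D[v,int(u.mean())].round(3), end=" | ")
np.save("s6.npy",d,allow_pickle=True); np.save("w6.npy",c,allow_pickle=True)
E
python3 res.py
```

```text
{'time': 11.5833, 'ee_pos': [0.5514, 0.2014, 0.1201], 'eef_rot': [0.6988, 0.7154, 0.0004, 0.0002], 'ft_force': [0.4159, 0.149, -0.3219], 'width': 0.0392, 'grip_force': 49.9997, 'joint_positions': [0.2028, 0.4052, -0.7877, 1.6245, 0.3004, 1.2368, -0.6202]}
bob x-mid 0.5514 y-front-20 0.2014 1998
rim 471 [0.5341 0.1968 0.0921] [0.5667 0.2166 0.0968] xmid 0.5506 yfront-17 0.1995
175 317 318 317.5 1.12 | 176 316 318 317.0 1.12 | 177 316 319 317.5 1.12 | 178 315 319 317.0 1.126 | 179 316 319 317.5 1.125 | 180 316 318 317.0 1.123 | 181 316 318 317.0 1.126 | 182 313 318 315.5 1.335 | 183 307 319 313.45 1.156 | 184 305 320 313.54 1.155 | 185 303 320 313.71 1.144 | 186 301 321 314.67 1.145 | 187 299 320 314.0 1.136 | 188 313 320 316.5 1.137 | 189 315 320 317.2 1.136 | 190 310 319 313.33 1.141 | 191 310 323 314.56 1.148 | 192 310 325 315.4 1.14 | 193 310 326 315.4 1.145 | 194 308 328 314.62 1.15 | 195 306 330 314.06 1.151 | 196 306 331 315.93 1.148 | 197 310 333 316.85 1.158 | 198 310 322 316.0 1.157 | 199 311 321 316.0 1.158 | 200 314 321 317.5 1.156 |
```

Same-image residual: bob at (0.5514, 0.2014), chuck at (0.5506, 0.1995). I'll correct that, then enter gently.

```bash
python3 -m crank '{"steps":[[[-0.035,-0.068,0],[0,0,0]],[[0,0,0],[0,0,0]],[[0,0,0],[0,0,0]],[[0,0,-0.2],[0,0,0]],[[0,0,-0.2],[0,0,0]],[[0,0,-0.2],[0,0,0]],[[0,0,0],[0,0,0]],[[0,0,0],[0,0,0]],[[0,0,0],[0,0,0]],[[0,0,0],[0,0,0]]]}'
python3 -m crank '{"steps":[[[0,0,-0.1],[0,0,0]],[[0,0,-0.1],[0,0,0]],[[0,0,0],[0,0,0]],[[0,0,0],[0,0,0]],[[0,0,0],[0,0,0]]]}'
```

```text
time: 12.52
ee_pos: [0.5504, 0.1997, 0.1049]
eef_rot: [0.699, 0.715, 0.0, 0.0]
ft_force: [-0.3, 1.3, -1.0]
width: 0.0391
grip_force: 50.0
time: 12.93
ee_pos: [0.5503, 0.1996, 0.0997]
eef_rot: [0.699, 0.715, 0.0, 0.0]
ft_force: [0.3, 0.4, -1.2]
width: 0.0391
grip_force: 50.0
```

```bash
for i in 1 2; do python3 -m crank '{"steps":[[[0,0,-0.08],[0,0,0]],[[0,0,0],[0,0,0]],[[0,0,0],[0,0,0]],[[0,0,0],[0,0,0]]]}' | grep -E "ee_pos|force:"; done
```

```text
ee_pos: [0.5503, 0.1996, 0.0977]
ft_force: [-0.4, 0.9, -0.7]
grip_force: 50.0
ee_pos: [0.5503, 0.1996, 0.0957]
ft_force: [0.6, 0.4, -0.2]
grip_force: 50.0
```

```bash
for i in 1 2 3; do python3 -m crank '{"steps":[[[0,0,-0.08],[0,0,0]],[[0,0,0],[0,0,0]],[[0,0,0],[0,0,0]]]}' | grep -E "ee_pos|ft_force:"; done
```

```text
ee_pos: [0.5502, 0.1995, 0.0936]
ft_force: [0.3, 0.7, -1.7]
ee_pos: [0.5502, 0.1995, 0.0916]
ft_force: [-1.5, 0.4, -0.8]
ee_pos: [0.5503, 0.1995, 0.0896]
ft_force: [-0.8, 0.1, -1.1]
```

```bash
for i in 1 2 3 4; do python3 -m crank '{"steps":[[[0,0,-0.08],[0,0,0]],[[0,0,0],[0,0,0]],[[0,0,0],[0,0,0]]]}' | grep -E "ee_pos|ft_force:"; done
```

```text
ee_pos: [0.5503, 0.1996, 0.0877]
ft_force: [-0.3, -0.2, -0.1]
ee_pos: [0.5503, 0.1996, 0.0856]
ft_force: [0.9, -0.1, -1.5]
ee_pos: [0.5502, 0.1995, 0.0836]
ft_force: [-0.6, 1.0, 1.0]
ee_pos: [0.5499, 0.1993, 0.0812]
ft_force: [0.5, -0.6, -1.7]
```

```bash
for i in 1 2 3 4; do python3 -m crank '{"steps":[[[0,0,-0.06],[0,0,0]],[[0,0,0],[0,0,0]],[[0,0,0],[0,0,0]]]}' | grep -E "ee_pos|ft_force:"; done; python3 -c "
from h import *
st()"
```

```text
ee_pos: [0.5502, 0.1994, 0.08]
ft_force: [0.5, -0.1, -1.7]
ee_pos: [0.5502, 0.1995, 0.0787]
ft_force: [-0.2, -0.1, -0.9]
ee_pos: [0.5502, 0.1995, 0.0771]
ft_force: [-0.0, -0.5, -1.2]
ee_pos: [0.5502, 0.1995, 0.0756]
ft_force: [-0.7, -0.1, -0.4]
{'time': 16.35, 'ee_pos': [0.5502, 0.1995, 0.0756], 'eef_rot': [0.6987, 0.7154, -0.0001, -0.0], 'ft_force': [-0.7147, -0.148, -0.4087], 'width': 0.0392, 'grip_force': 49.9998, 'joint_positions': [0.1914, 0.4463, -0.7706, 1.6745, 0.3344, 1.1578, -0.6429]}
```

```bash
for i in 1 2 3 4; do python3 -m crank '{"steps":[[[0,0,-0.06],[0,0,0]],[[0,0,0],[0,0,0]],[[0,0,0],[0,0,0]]]}' | grep -E "ee_pos|ft_force:"; done
```

```text
ee_pos: [0.5502, 0.1995, 0.074]
ft_force: [0.4, 0.0, -0.9]
ee_pos: [0.5501, 0.1995, 0.0724]
ft_force: [0.4, 0.6, -1.6]
ee_pos: [0.5502, 0.1995, 0.0711]
ft_force: [0.0, 0.0, -0.8]
ee_pos: [0.5502, 0.1995, 0.0696]
ft_force: [0.3, 0.3, -1.7]
```

```bash
for i in 1; do python3 -m crank '{"steps":[[[0,0,0],[0,0,0]]]}' | grep -E "ee_pos|ft_force:"; done
python3 - <<'E'
from h import *
d=cams.camera("scene"); c=cams.camera("wrist")
a=cv2.resize(d["pixels"][130:220,270:360],(400,400),interpolation=cv2.INTER_CUBIC); b=cv2.resize(c["pixels"][160:310,180:330],(400,400))
cv2.imwrite("pics/s7.png",np.hstack([a,b]))
P=cloud(c); px=c["pixels"]; hsv=cv2.cvtColor(px,cv2.COLOR_BGR2HSV)
Y=(hsv[...,0]>20)&(hsv[...,0]<38)&(hsv[...,1]>140); q=P[Y]; q=q[(abs(q[:,0]-.551)<.015)&(abs(q[:,1]-.2)<.016)]
print("top z",np.median(q[:,2]).round(4))
E
```

```text
ee_pos: [0.5503, 0.1995, 0.0697]
ft_force: [-0.5, -0.9, -1.4]
top z 0.133
```

```bash
for i in 1 2 3 4; do python3 -m crank '{"steps":[[[0,0,-0.03],[0,0,0]],[[0,0,0],[0,0,0]],[[0,0,0],[0,0,0]]]}' | grep -E "ee_pos|ft_force:"; done
```

```text
ee_pos: [0.5502, 0.1995, 0.0689]
ft_force: [-0.4, 0.0, -1.0]
ee_pos: [0.5502, 0.1995, 0.0681]
ft_force: [-0.3, 1.5, -1.7]
ee_pos: [0.5504, 0.1996, 0.0678]
ft_force: [-2.2, -0.8, 3.3]
ee_pos: [0.5504, 0.1996, 0.0677]
ft_force: [-4.4, -2.6, 11.3]
```

View pics/s7.png

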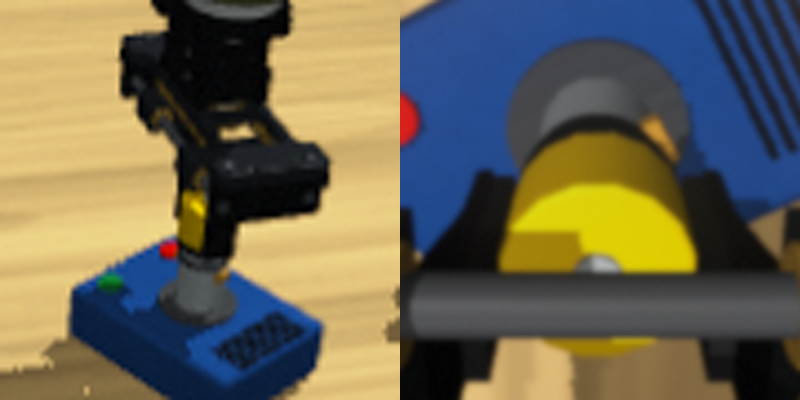

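Fully home: the rim contact is felt at ee z ≈ 0.0678 with about 12 N of press. The picture shows the backing plate on the sleeve and the brass tab at (660,135). Next, the slow upward pull, with a no-load force reading of about -1.2 N.

```bash
for i in 1 2 3 4 5; do python3 -m crank '{"steps":[[[0,0,0.02],[0,0,0]],[[0,0,0.02],[0,0,0]],[[0,0,0],[0,0,0]],[[0,0,0],[0,0,0]]]}' | grep -E "ee_pos|ft_force:"; done
```

```text
ee_pos: [0.5504, 0.1996, 0.0678]
ft_force: [-0.6, -0.5, 2.7]
ee_pos: [0.5502, 0.1995, 0.0685]
ft_force: [-0.3, 0.1, -0.1]
ee_pos: [0.5503, 0.1996, 0.0698]
ft_force: [-0.1, -0.2, -0.2]
ee_pos: [0.5503, 0.1996, 0.0708]
ft_force: [0.5, -0.9, -1.8]
ee_pos: [0.5503, 0.1996, 0.0718]
ft_force: [-0.3, 0.8, -1.5]
```

```bash
for i in 1 2 3; do python3 -m crank '{"steps":[[[0,0,0.015],[0,0,0]],[[0,0,0.015],[0,0,0]],[[0,0,0],[0,0,0]],[[0,0,0],[0,0,0]]]}' | grep -E "ee_pos|ft_force:"; done
```

```text
ee_pos: [0.5503, 0.1996, 0.0725]
ft_force: [1.2, 0.0, -1.2]
ee_pos: [0.5502, 0.1995, 0.0729]
ft_force: [1.3, -0.1, -7.2]
ee_pos: [0.5501, 0.1994, 0.0735]
ft_force: [3.0, 1.7, -13.2]
```

The latch is carrying about 12 N (13.2 less the bob's weight). Holding.

```bash
for i in 1 2 3 4 5; do python3 -m crank '{"steps":[[[0,0,0],[0,0,0]],[[0,0,0],[0,0,0]]]}' | grep -E "time|ee_pos|ft_force:"; done
```

```text
time: 21.37
ee_pos: [0.5501, 0.1994, 0.0736]
ft_force: [3.5, 0.5, -13.3]
time: 21.53
ee_pos: [0.5501, 0.1994, 0.0737]
ft_force: [3.5, 0.7, -14.4]
time: 21.7
ee_pos: [0.5501, 0.1994, 0.0738]
ft_force: [3.3, 1.1, -14.5]
time: 21.87
ee_pos: [0.5501, 0.1994, 0.0738]
ft_force: [2.9, 1.0, -15.1]
time: 22.03
ee_pos: [0.5501, 0.1995, 0.0738]
ft_force: [2.8, 0.4, -14.8]
```

```bash
python3 -m crank '{"steps":[[[0,0,0],[0,0,0]],[[0,0,0],[0,0,0]],[[0,0,-0.01],[0,0,0]],[[0,0,-0.01],[0,0,0]],[[0,0,-0.01],[0,0,0]],[[0,0,-0.01],[0,0,0]],[[0,0,-0.01],[0,0,0]],[[0,0,-0.01],[0,0,0]],[[0,0,-0.01],[0,0,0]],[[0,0,0],[0,0,0]]]}'| grep -E "time|ee_pos|ft_force:"
for i in 1 2 3; do python3 -m crank '{"steps":[[[0,0,-0.02],[0,0,0]],[[0,0,-0.02],[0,0,0]],[[0,0,0],[0,0,0]],[[0,0,0],[0,0,0]]]}' | grep -E "ee_pos|ft_force:"; done
```

```text
time: 22.87
ee_pos: [0.5503, 0.1997, 0.0726]
ft_force: [-1.3, -1.0, -5.4]
ee_pos: [0.5508, 0.1999, 0.0718]
ft_force: [-0.1, 0.3, -1.0]
ee_pos: [0.5503, 0.1996, 0.0702]
ft_force: [0.2, 0.0, -2.2]
ee_pos: [0.5503, 0.1996, 0.0692]
ft_force: [-0.0, -0.2, -1.3]
```

```bash
python3 -m crank '{"steps":[[[0,0,-0.02],[0,0,0]],[[0,0,-0.015],[0,0,0]],[[0,0,0],[0,0,0]],[[0,0,0],[0,0,0]]]}' | grep -E "ee_pos|ft_force:"
python3 -m crank '{"steps":[[[0,0,0],[0,0,0]],[[0,0,0],[0,0,0]],[[0,0,0],[0,0,0]],[[0,0,0],[0,0,0]],[[0,0,0],[0,0,0]],[[0,0,0],[0,0,0]],[[0,0,0],[0,0,0]],[[0,0,0],[0,0,0]],[[0,0,0],[0,0,0]],[[0,0,0],[0,0,0]]]}' 80 10
```

```text
ee_pos: [0.5502, 0.1996, 0.0683]
ft_force: [0.9, -0.2, -0.9]
time: 25.03
ee_pos: [0.5503, 0.1995, 0.0684]
eef_rot: [0.699, 0.715, 0.0, 0.0]
ft_force: [1.1, -0.0, 0.1]
width: 0.0795
grip_force: 0.0
```

```bash
python3 -m crank '{"steps":[[[0,0,0.2],[0,0,0]],[[0,0,0.4],[0,0,0]],[[0,0,0.6],[0,0,0]],[[0,0,0.8],[0,0,0]],[[0,0,0.8],[0,0,0]],[[0,0,0.8],[0,0,0]],[[0,0,0.5],[0,0,0]],[[0,0,0],[0,0,0]],[[0,0,0],[0,0,0]],[[0,0,0],[0,0,0]]]}'
python3 - <<'E'
from h import *
d=cams.camera("scene"); c=cams.camera("wrist"); P=cloud(c); hsv=cv2.cvtColor(c["pixels"],cv2.COLOR_BGR2HSV)
Y=(hsv[...,0]>20)&(hsv[...,0]<38)&(hsv[...,1]>140); q=P[Y]; q=q[(abs(q[:,0]-.551)<.015)&(abs(q[:,1]-.2)<.015)&(q[:,2]>.1)]
print("top z",np.median(q[:,2]).round(4),q.mean(0).round(4))
cv2.imwrite("pics/s8.png",cv2.resize(d["pixels"],(800,600)))
E
```

```text
time: 25.87
ee_pos: [0.5499, 0.1992, 0.1699]
eef_rot: [0.699, 0.715, -0.001, -0.0]
ft_force: [-0.0, 0.3, -0.7]
width: 0.0798
grip_force: 0.0
top z 0.1312 [0.5511 0.2009 0.1307]
```

View pics/s8.png

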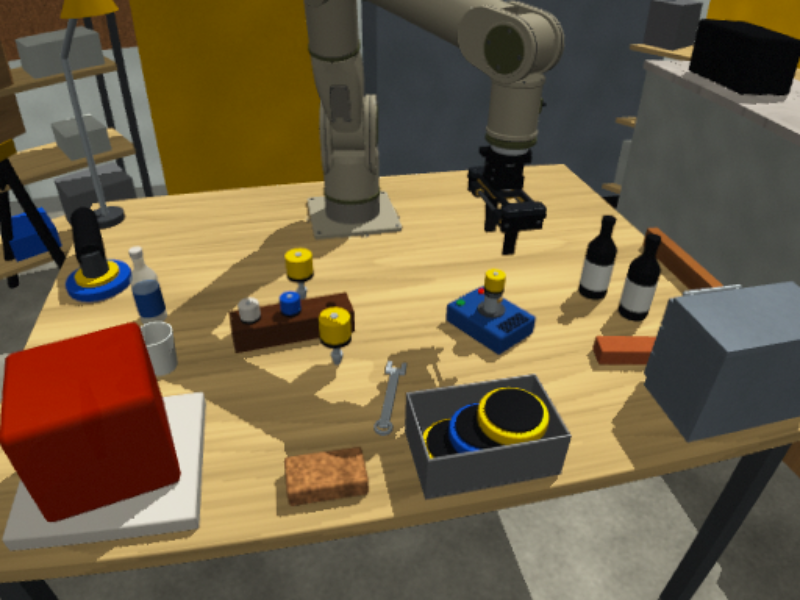

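The bob sits upright in the chuck at (494,285) with its top at 131 mm, which means fully home. The gripper is clear and nothing else has moved. Handing in.

```bash
python3 -c "
from bench import ticket
print(ticket.close_job())"
```

```text
the job is handed in; nothing more can be done
None
```

The yellow bob is latched in the chuck: the highest press I read was about 12 N, the proof pull held about 12–14 N for over 0.8 s, then I eased off, let go and handed the job in at about 26 s.

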